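# Clear and close the hat-ornament mould

### The arm

A 6-joint arm with a two-finger parallel gripper is mounted at the origin on the work surface. World frame = base frame: x ahead of the robot, y to its left, z up, the work surface at z = 0. Lengths are in mm, angles in rad, forces in N, time in s.
With the tool pointing down it reaches from about 350 to 950 mm from the base axis. Payload 17.4 kg.
Tool frame: the origin (TCP) lies on the centre line of the jaws, within the pads' length; the fingertips stand 25 mm ahead of it and the grasp point (between the pads) lies 6 mm ahead of it (ctrl.tip_extent is the distance from the TCP to the fingertips, in mm); z points along the fingers, x is the direction in which the jaws open and shut, and the axes are right-handed (so a half turn about z gives the same grasp; the last joint's range is limited). The gripper opens to 93 mm and grips with 3 to 60 N. Pads are 15 mm wide; open, the fingers measure 128 mm over their backs; the gripper's body (75 mm by 188 mm) begins 65 mm behind the grasp point.
Start: joints at [1.291, 0.116, 1.442, -0, 1.584, -0.038], TCP at [161.637, 655.367, 243.646] pointing down, gripper open.
Joint ranges: [-2.83, 2.83], [-0.83, 2.19], [0.07, 2.5], [-1.14, 4.28], [0.01, 3], [-2.97, 2.97]. Speed limits (rad/s): [1.89, 1.89, 2.22, 3.14, 3.14, 3.14].

### API

Orientations are given as a unit quaternion [w, x, y, z].
In Python, from bench import ctrl, eyes, spot_in, cut_out gives the robot as it stands.
- The arm moves only by the shell command python3 -m jog 'ROWS' [FORCE]. ROWS is JSON, a list of rows, each a list of 5 numbers: the shift along the tool's x, y, z in mm, then the turn about the tool's z in degrees, then the closure, from -1 (fully open) to 1 (shut), so that 0 is half open. A call has 1 to 8 rows; each row is the pose to reach, as a shift and turn from the pose commanded when the call began, along the tool's axes at that moment; what a row does not reach only later rows make up. A row lasts 1/10 s, in which the tool goes at most 50 mm and 8.59 degrees, less where a joint would pass 70% of its speed; a pose out of reach is approached as far as the arm can. A call with a gripper value outside its range is refused whole. The fingers move at their own pace and stop on an object; FORCE is the grip in N (left out, the last holds). Time passes only in rows, so rows that repeat a pose let the fingers close. It gives the time, the measured TCP pose, the force and the opening at its end, in the units of the state.
- ctrl.sense(): the state, without advancing time (a new reading comes with each control period).
- eyes.read_camera(name): name is "side" or "top"; returns a dict with "color" (480x640x3 uint8, red, green, blue), "depth" (480x640 float32, mm along the optical axis (not along the pixel's ray), 0 where there is no reading), "intrinsics" (3x3 intrinsics, pixels), "world_from_camera" (4x4, takes a point from camera to world coordinates). Camera axes: x right, y up, looking along -z (the intrinsics and any distortion apply to the point x, -y, -z); pixel columns grow to the right and rows downward; lengths in mm; the calibration is good to about 2 mm. A picture is of the moment at which its call begins.
- ctrl.job_done(): hands the job in, once; it reports no verdict.
Trained networks look in a picture, given as the dict that the camera call returned (one of the last four; its "shot" number tells which), for a name from the list of things; names that differ only in an ending like _2 or _b are one class to them, and where a whole thing is asked for, a point or a joint stands for the part that bears it (a point fixed in the world has none). Each returns a list of dicts, best first, with "p" (0 to 1); they miss things now and then, are a little off and sometimes report something else, mostly with a low value. They report only what shows in the picture. A call takes as long as a camera call. They do not tell look-alikes from the thing itself.
- spot_in(picture, thing): "bbox" ([centre column, centre row, width, height] as shares, 0 to 1, of the picture: columns of its width, rows of its height, round what is visible of it).
- cut_out(picture, thing): "mask" (480x640 bool, what is visible of it) and "bbox" ([centre column, centre row, width, height] as shares, 0 to 1, of the picture: columns of its width, rows of its height, round what is visible of it).
The state is a dict: "clock": time; "q": joint angles; "dq": joint speeds; "effort": joint torques, N m; "tool_pos": TCP position; "tool_rot": TCP orientation; "contact_force": force on the tool from outside, world axes, zero at the start; "ft_torque": the same for the moment, N m; "opening": opening from 0.0 (shut) to 1.0 (fully open).
Only numpy, scipy, OpenCV 4.12 (cv2) and the standard library are available. Lean on these libraries where they do the work, as an engineer would, in place of code of your own. Each camera call takes 0.05 s, during which the arm holds its last target. There are 200 camera calls.

### The job

On the milliner's bench, take the finished orange ornament out of the open mould and put it in the blue tote. Then set the mould's upper half (the one with the wooden handle) onto the two dowels of the lower half, press it down against the ejector spring until the two halves meet flush, and keep it pressed: the program finishes while you are still holding the mould shut. Leave the other things on the bench where they are.

Things in the scene. Friction and masses are not known exactly. Their poses are not given: they have to be found in the camera images.
- mould_lower: Lower mould half, fixed to the bench: steel plate 150 x 100 x 12 mm with an aluminium block 120 (x) x 70 (y) mm on it whose flat top face is 42 mm above the bench. Origin: centre of its underside, on the bench; z up.
- lower_face (a point): Centre of the lower half's top face (42 mm above the bench), axes as mould_lower. Two upright brass dowels stand at x = +46 and -46 mm, y = 0, 9 mm in diameter, 14 mm tall above the face (the upper 5 mm tapers to 4 mm diameter). Between them, in the centre, a round brass ejector pad 40 mm in diameter.
- ejector (a joint): Spring travel of the ejector pad: 0 = fully up, its flat top 7 mm above the lower half's face; 0.007 = pushed down flush with the face (mould shut). The spring pushes up with 7 N at 0 and 11 N when flush, so the upper half's own weight does not shut the mould.
- mould_upper: Upper mould half, loose, about 0.35 kg (0.28 to 0.45 kg): aluminium block 120 (x) x 70 (y) x 24 mm, lying on the bench with its working face down; on top a wooden handle bar 64 (x) x 18 (y) mm, 40 mm high, so 64 mm tall in all. Origin: centre of its underside (the working face); z up.
- upper_handle (a point): The point to grip on the upper half's handle: on its centre line, 48 mm above the underside of the upper half (24 mm above the aluminium, 16 mm below the handle's top). Grip across its 18 mm width, along the upper half's y. Axes as mould_upper.
- upper_face (a point): Centre of the upper half's underside (same point as its origin). Here are two blind dowel holes at x = +46 and -46 mm, y = 0, 11 mm in diameter, 16 mm deep, and in the centre a cavity 32 mm in diameter, 16 mm deep. It fits either way round (turned by half a turn too). Shut, its axes line up with those of mould_lower and its origin lies on lower_face.
- ornament_center (a point): Centre of the finished ornament, a loose orange plastic disc 30 mm in diameter, 14 mm high with a bevelled top, 20 g; it lies loosely on the ejector pad, so at the start its centre is 14 mm above the lower half's face and its underside 7 mm above it. The pad is wider (40 mm) than the ornament.
- ornament: The same ornament; origin at the centre of its underside.
- tote: Blue open tote, fixed to the bench, 160 (x) x 130 (y) x 50 mm outside, walls and floor 4 mm. Origin: centre of its underside; z up. Two earlier ornaments, yellow and red, lie in it near its +x side (45 mm from the centre).
- spool_mid (a point): Bystander: green thread spool, 34 mm diameter, 36 mm tall; its centre.
- pin_tin_mid (a point): Bystander: round steel pin tin, 44 mm diameter, 30 mm tall; its centre.
- button_jar_mid (a point): Bystander: amber jar, 64 mm diameter, 80 mm tall; its centre.
- wax_mid (a point): Bystander: terracotta-coloured block of wax 60 x 40 x 22 mm; its centre.
- brush: Bystander: brush lying on the bench along its own x.
- hammer: Bystander: hammer lying on the bench along its own x.
Things that resemble listed ones, but are neither listed nor needed, are in the scene too. What is shaped like the ornament but purple or white is not meant.

How it is judged:
By the outcome, as a careful person would: the job done as asked, in the order asked, and still so for the second after the job is handed in, while the arm keeps its last pose, push and grip.
It also fails if it takes over 58 s, if anything falls off the work surface, if the arm or the gripper's body presses on something with over 40 N, if the wrist force passes 120 N, or if a joint passes its speed limit or range.

## Working session

There is one attempt and no reset: what is moved stays moved. The work goes in short steps, Python scripts to look and compute and a shell command to move; the robot and the scene stay as the last step left them, time stands still between calls to the robot, and variables do not carry over. Pictures are saved under pics/ and viewed, about 8 in all and at most 12, crops included, and the job is handed in when it is done.

```bash
ls; mkdir -p pics; cat > h.py <<'E'
import numpy as np, cv2
from bench import ctrl, eyes, spot_in, cut_out
def pts(p, mask=None):
    d=p["depth"]; K=np.array(p["intrinsics"]); T=np.array(p["world_from_camera"])
    v,u=np.nonzero((d>0) if mask is None else (mask&(d>0))); z=d[v,u]
    c=np.stack([(u-K[0,2])*z/K[0,0],-(v-K[1,2])*z/K[1,1],-z,np.ones_like(z)])
    return (T@c)[:3].T,u,v
def save(p,n): cv2.imwrite("pics/"+n,p["color"][:,:,::-1])
E
python3 - <<'E'
from h import *
print(ctrl.sense())
for c in("top","side"):
    p=eyes.read_camera(c); save(p,c+"1.png"); print(c,[k for k in p], np.round(p["world_from_camera"],2).tolist(), np.round(p["intrinsics"],1).tolist())
    for t in("mould_lower","mould_upper","ornament","tote","ejector"):
        for r in cut_out(p,t)[:3]:
            if r["p"]<.2: continue
            P,u,v=pts(p,r["mask"]); 
            if len(P)==0: continue
            hi=P[P[:,2]>np.percentile(P[:,2],90)-3]
            print(t,round(r["p"],2),"px",int(u.mean()),int(v.mean()),len(u),"med",np.median(P,0).round(),"min",np.percentile(P,2,axis=0).round(),"max",np.percentile(P,98,axis=0).round())
E
```

```text
pics
{'clock': 0.0, 'q': array([ 1.29116070e+00,  1.16490437e-01,  1.44224968e+00, -3.48817429e-05,
        1.58402050e+00, -3.78382956e-02]), 'dq': array([-0.00241917,  0.00094687,  0.00081822, -0.00034737, -0.00195895,
        0.00034954]), 'effort': array([ 4.31963808e-04, -7.21268106e+01, -6.22590566e+01,  7.79251079e-02,
        2.38716253e-02, -1.61094886e-04]), 'tool_pos': array([161.62186909, 655.18332978, 242.91184931]), 'tool_rot': array([ 3.56597694e-04,  7.87225527e-01,  6.16664924e-01, -4.62791447e-04]), 'contact_force': array([-0.07640256, -0.2080277 ,  0.15502007]), 'ft_torque': array([ 0.07022143,  0.02749964, -0.06418632]), 'opening': 0.9994606529394242}
top ['color', 'depth', 'intrinsics', 'world_from_camera', 'shot'] [[-0.01, 0.99, -0.13, 445.7], [-1.0, -0.01, -0.0, -18.78], [-0.0, 0.13, 0.99, 947.51], [0.0, 0.0, 0.0, 1.0]] [[460.5, 0.0, 320.6], [0.0, 460.5, 243.9], [0.0, 0.0, 1.0]]
mould_lower 0.75 px 333 251 3385 med [545. -42.  41.] min [479. -91.   9.] max [623.   5.  51.]
mould_upper 0.57 px 147 275 2282 med [504. 328.  25.] min [448. 288.   5.] max [565. 379.
[... 684 characters left out ...]
79.9, 243.4], [0.0, 0.0, 1.0]]
mould_lower 0.7 px 301 275 4067 med [547. -70.  34.] min [480. -94.   2.] max [624.  -6.  50.]
mould_upper 0.95 px 260 150 1556 med [506. 322.  24.] min [447. 285.   3.] max [568. 368.  64.]
mould_upper 0.62 px 228 197 314 med [429. 171.  24.] min [415. 162.  -0.] max [444. 193.  38.]
ornament 0.79 px 233 297 228 med [430. -81.  13.] min [417. -90.   1.] max [443. -65.  15.]
ornament 0.67 px 309 321 279 med [ 553. -147.   13.] min [ 539. -158.   -0.] max [ 567. -129.   16.]
ornament 0.54 px 301 258 217 med [552. -52.  62.] min [540. -60.  50.] max [566. -36.  64.]
tote 0.58 px 295 411 11910 med [ 509. -296.    5.] min [ 436. -363.    2.] max [ 590. -234.   51.]
```

View pics/top1.png

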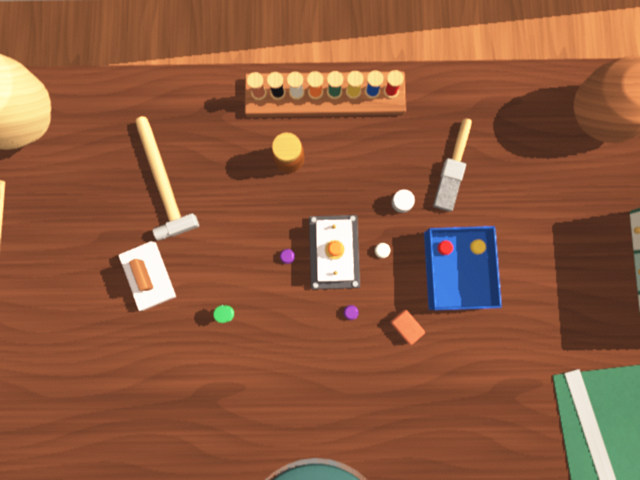

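View pics/side1.png

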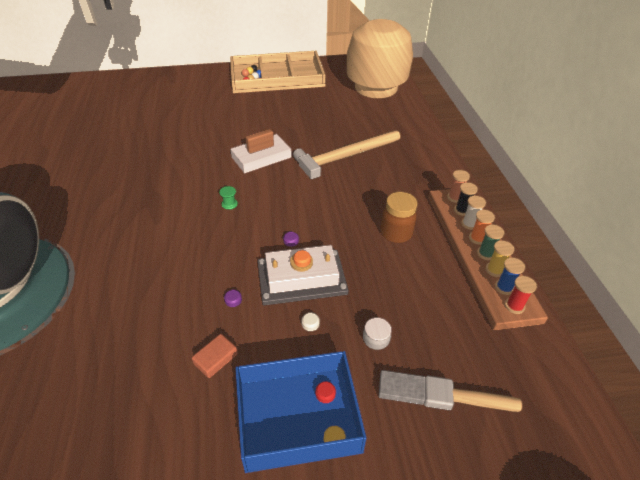

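The top view shows the lower mould with the orange ornament at (335,250), the upper half with its handle at (147,275) and the tote at (462,268). Purple and white decoys lie at (288,257), (351,312) and (382,250). In the side view the same things are at (301,270), (260,150) and (300,410). The side networks' second mould_upper hit is the spool, so I ignore it.

Next I fit rectangles to the upper faces.

```bash
cat >> h.py <<'E'
from scipy.optimize import minimize
def fitrect(xy,L,W,x0):
    # best rectangle L x W: soft inside count
    def f(a):
        c,s=np.cos(a[2]),np.sin(a[2]); d=xy-a[:2]; X=np.abs(d@[c,s])-L/2; Y=np.abs(d@[-s,c])-W/2
        e=np.maximum(np.maximum(X,Y),0); return np.minimum(e,8).sum()
    def run(a0):
        return minimize(f,a0,method="Nelder-Mead",options=dict(initial_simplex=[a0,a0+[6,0,0],a0+[0,6,0],a0+[0,0,.2]],xatol=.01,fatol=.01))
    return min((run(np.array(x0,float)+[0,0,k]) for k in(-.2,0,.2)),key=lambda r:r.fun)
def show(p,tag):
    for n,c,zr,L,W in(("lowface",(548,-43),(36,47),120,70),("upface",(507,328),(18,30),120,70),("handle",(507,328),(54,70),64,18),("plate",(548,-43),(7,17),150,100),("orn",(548,-43),(56,68),0,0)):
        P,u,v=pts(p); m=(np.hypot(P[:,0]-c[0],P[:,1]-c[1])<100)&(P[:,2]>zr[0])&(P[:,2]<zr[1])
        if n=="orn":
            C=p["color"][v,u].astype(int); m&=(C[:,0]>150)&(C[:,2]<90)
        Q=P[m]; 
        if len(Q)<10: print(tag,n,"few");continue
        r=cv2.minAreaRect(Q[:,:2].astype(np.float32))
        print(tag,n,len(Q),"z",np.median(Q[:,2]).round(1),"mid",Q[:,:2].mean(0).round(1),"rect",np.round(r[0],1),np.round(r[1],1),round(r[2],1))
E
python3 - <<'E'
from h import *
for c in("top","side"): show(eyes.read_camera(c),c)
E
```

```text
top lowface 1781 z 42.3 mid [550.2 -43.3] rect [551.  -43.4] [120.1  70.1] 1.0
top upface 1849 z 24.8 mid [513.7 330.2] rect [527.2 317.5] [144.8 122.4] 22.1
top handle 348 z 64.1 mid [505.7 334.3] rect [506.4 336. ] [64.7 18.8] 22.5
top plate 1566 z 12.5 mid [544.9 -41.2] rect [550.8 -42.9] [168.7 175.4] 51.3
top orn 82 z 62.2 mid [550.2 -39.8] rect [548.7 -41.5] [90.2 21.1] 13.3
side lowface 1821 z 41.8 mid [550.8 -49.3] rect [552.  -43.9] [120.4  72.7] 1.4
side upface 871 z 23.5 mid [514.8 322.3] rect [526.  317.1] [142.6 120. ] 21.3
side handle 204 z 62.1 mid [507.  331.9] rect [507.2 335.8] [64.9 22. ] 21.1
side plate 1557 z 12.1 mid [545.9 -64.4] rect [551.2 -44.4] [168.  176.1] 52.8
side orn 176 z 62.3 mid [552.4 -48.3] rect [552.6 -47.2] [27.3 26.9] 31.1
```

```bash
cat >> h.py <<'E'
from scipy.spatial.transform import Rotation as R
def shift(x,y,z,yaw):
    s=ctrl.sense(); w=s["tool_rot"]; M=R.from_quat([w[1],w[2],w[3],w[0]]).as_matrix()
    now=np.degrees(np.arctan2(M[1,0],M[0,0]))
    print("t",round(s["clock"],2),"pos",s["tool_pos"].round(1),"yaw",now.round(1),"F",s["contact_force"].round(1),"op",round(s["opening"],3),"tilt",M[:,2].round(4))
    print(" shift",(M.T@(np.array([x,y,z])-s["tool_pos"])).round(1),"turn",round(now-yaw,1))
E
python3 - <<'E'
from h import *
for c in("top","side"):
    p=eyes.read_camera(c); P,u,v=pts(p); C=p["color"][v,u].astype(int)
    m=(np.hypot(P[:,0]-551,P[:,1]+43.5)<24)&(P[:,2]>59.5)&(P[:,2]<70); Q=P[m]
    print(c,len(Q),np.median(Q,0).round(1),np.round(cv2.minEnclosingCircle(Q[:,:2].astype(np.float32))[0],1),cv2.minEnclosingCircle(Q[:,:2].astype(np.float32))[1])
    m=(np.hypot(P[:,0]-513,P[:,1]+297)<120)&(P[:,2]>45)&(P[:,2]<54); print("tote",cv2.minAreaRect(P[m][:,:2].astype(np.float32)))
shift(551,-43.5,160,91.2)
E
```

```text
top 164 [551.8 -44.6  62.7] [552.2 -44.4] 14.720179557800293
tote ((512.0814208984375, -296.6502685546875), (160.03079223632812, 130.9608612060547), 1.0642170906066895)
side 156 [552.9 -46.9  62.7] [552.9 -46. ] 14.64126968383789
tote ((512.951904296875, -296.56134033203125), (160.22682189941406, 132.60415649414062), 1.171741008758545)
t 0.8 pos [161.6 655.4 243.7] yaw 76.1 F [-0.4  0.   0.1] op 1.002 tilt [ 0.  0. -1.]
 shift [-585.3  545.4   83.7] turn -15.1
```

```bash
J="python3 -m jog"
python3 -m jog '[[-585,545,84,-15,-1],[-585,545,84,-15,-1],[-585,545,84,-15,-1],[-585,545,84,-15,-1],[-585,545,84,-15,-1],[-585,545,84,-15,-1],[-585,545,84,-15,-1],[-585,545,84,-15,-1]]' 12
python3 - <<'E'
from h import *
shift(552.3,-45,110,91.2)
E
```

```text
clock: 1.6
tool_pos: [355.7, 306.0, 201.9]
tool_rot: [0.0, 0.7, 0.714, 0.0]
contact_force: [0.8, 0.8, -0.2]
opening: 1.0
t 1.6 pos [355.7 306.  201.9] yaw 91.2 F [ 0.8  0.8 -0.2] op 1.0 tilt [ 7.e-04  5.e-04 -1.e+00]
 shift [-355.   189.4   91.9] turn -0.0
```

```bash
python3 -m jog '[[-355,189,92,0,-1],[-355,189,92,0,-1],[-355,189,92,0,-1],[-355,189,92,0,-1],[-355,189,92,0,-1],[-355,189,92,0,-1],[-355,189,92,0,-1],[-355,189,92,0,-1]]'
python3 -m jog '[[-355,189,92,0,-1],[-355,189,92,0,-1],[-355,189,92,0,-1]]' >/dev/null & 
wait
python3 - <<'E'
from h import *
shift(552.3,-45,77,91.2)
E
```

```text
clock: 2.4
tool_pos: [546.0, -34.8, 112.5]
tool_rot: [0.0, 0.7, 0.714, 0.0]
contact_force: [1.1, 0.0, 0.4]
opening: 0.999
t 2.7 pos [ 617.3 -162.4   78.8] yaw 91.1 F [0.3 0.8 1.5] op 0.998 tilt [ 3.e-04 -0.e+00 -1.e+00]
 shift [118.6 -62.7   1.7] turn -0.1
```

My second call was a mistake: it repeated the shift and overshot. The forces stayed near zero and the tips were above everything on the path. I'll go back up, then over the ornament.

```bash
python3 -m jog '[[0,0,-40,0,-1],[119,-63,-40,0,-1],[119,-63,-40,0,-1],[119,-63,-40,0,-1],[119,-63,-40,0,-1],[119,-63,-40,0,-1]]'
python3 - <<'E'
from h import *
shift(552.3,-45,77,91.2)
p=eyes.read_camera("side"); save(p,"side2.png"); 
P,u,v=pts(p); m=(np.hypot(P[:,0]-551,P[:,1]+45)<24)&(P[:,2]>59.5)&(P[:,2]<70); print(m.sum(),np.median(P[m],0))
E
```

```text
clock: 3.3
tool_pos: [551.3, -42.2, 119.7]
tool_rot: [0.0, 0.7, 0.715, 0.0]
contact_force: [-0.0, 0.3, -0.9]
opening: 0.999
t 3.3 pos [551.3 -42.2 119.7] yaw 91.2 F [-0.   0.3 -0.9] op 0.999 tilt [ 9.e-04 -3.e-04 -1.e+00]
 shift [-2.8  0.9 42.7] turn 0.0
58 [544.84597458 -47.00944625  62.12659233]
```

View pics/side2.png

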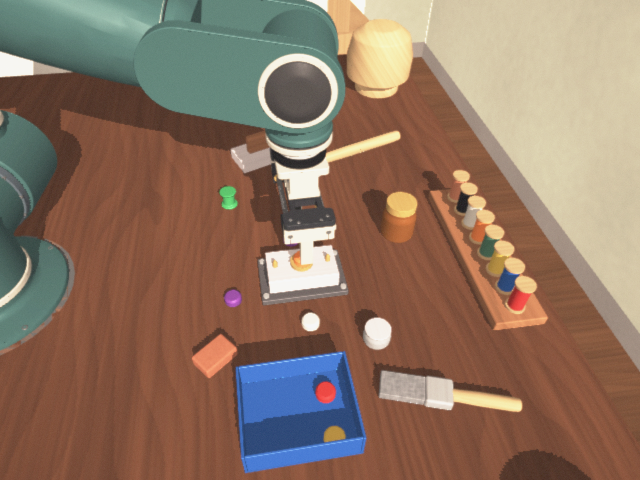

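The side view shows nothing disturbed, with the ornament at (302,260) on the pad under the open fingers. I'll descend and grip.

```bash
python3 -m jog '[[-2.5,1,20,0,-1],[-2.5,1,35,0,-1],[-2.5,1,42,0,-1],[-2.5,1,42,0,-1],[-2.5,1,42,0,-1]]' 12
python3 - <<'E'
from h import *
shift(552.3,-45,77,91.2)
E
python3 -m jog '[[0,0,0,0,1],[0,0,0,0,1],[0,0,0,0,1],[0,0,0,0,1],[0,0,0,0,1],[0,0,0,0,1],[0,0,0,0,1],[0,0,0,0,1]]' 12
```

```text
clock: 3.85
tool_pos: [552.5, -45.3, 77.5]
tool_rot: [-0.0, 0.7, 0.714, -0.0]
contact_force: [0.8, -0.0, 1.2]
opening: 1.001
t 3.85 pos [552.5 -45.3  77.5] yaw 91.1 F [ 0.8 -0.   1.2] op 1.001 tilt [-0. -0. -1.]
 shift [ 0.3 -0.2  0.5] turn -0.1
clock: 4.65
tool_pos: [552.3, -45.0, 77.2]
tool_rot: [-0.0, 0.7, 0.714, -0.0]
contact_force: [0.4, 0.3, 0.0]
opening: 0.363
```

```bash
python3 -m jog '[[0,0,0,0,1],[0,0,0,0,1],[0,0,0,0,1],[0,0,0,0,1]]' 12
python3 -m jog '[[0,0,-20,0,1],[0,0,-60,0,1],[0,0,-83,0,1],[0,0,-83,0,1],[0,0,-83,0,1]]' 12
python3 - <<'E'
from h import *
shift(483,-297,160,91.2)
E
```

```text
clock: 5.05
tool_pos: [552.3, -45.1, 77.2]
tool_rot: [0.0, 0.7, 0.714, -0.0]
contact_force: [-0.6, 0.8, 0.6]
opening: 0.314
clock: 5.55
tool_pos: [552.3, -45.1, 160.1]
tool_rot: [0.0, 0.7, 0.714, 0.0]
contact_force: [0.7, -0.0, -1.5]
opening: 0.313
t 5.55 pos [552.3 -45.1 160.1] yaw 91.1 F [ 0.7 -0.  -1.5] op 0.313 tilt [ 5.e-04 -1.e-04 -1.e+00]
 shift [-2.505e+02 -7.430e+01  1.000e-01] turn -0.1
```

```bash
python3 -m jog '[[-250,-74,0,0,1],[-250,-74,0,0,1],[-250,-74,0,0,1],[-250,-74,0,0,1],[-250,-74,0,0,1],[-250,-74,0,0,1],[-250,-74,0,0,1],[-250,-74,0,0,1]]' 12
python3 - <<'E'
from h import *
shift(483,-297,36,91.2)
p=eyes.read_camera("side"); save(p,"side3.png")
E
```

```text
clock: 6.35
tool_pos: [483.3, -295.5, 159.2]
tool_rot: [-0.001, 0.7, 0.714, 0.0]
contact_force: [-0.0, 0.6, -0.3]
opening: 0.311
t 6.35 pos [ 483.3 -295.5  159.2] yaw 91.1 F [-0.   0.6 -0.3] op 0.311 tilt [-0.0011  0.0012 -1.    ]
 shift [ -1.6  -0.2 123.2] turn -0.1
```

View pics/side3.png

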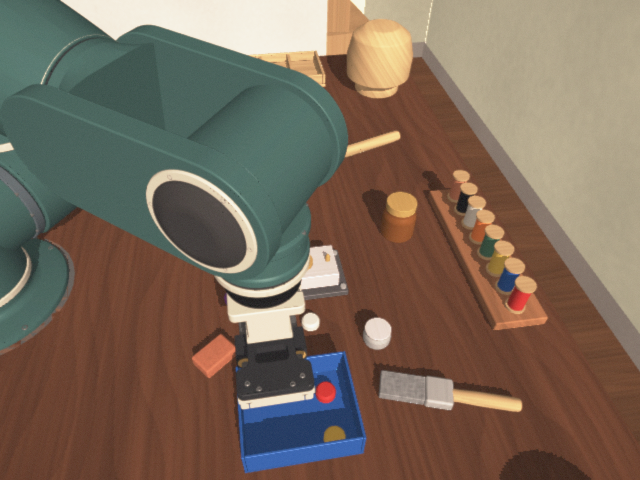

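The ornament is held: the opening is 29 mm and the gripper is over the tote at (270,375), clear of the red and yellow ones. I'll lower it and release with partial opening.

```bash
python3 -m jog '[[-1,0,45,0,1],[-1,0,90,0,1],[-1,0,115,0,1],[-1,0,122,0,1],[-1,0,122,0,1],[-1,0,122,0,1]]' 12
python3 -m jog '[[0,0,0,0,0.05],[0,0,0,0,0.05],[0,0,0,0,0.05],[0,0,0,0,0.05],[0,0,-45,0,0.05],[0,0,-95,0,0.05],[0,0,-144,0,-0.5],[0,0,-144,0,-1]]' 12
python3 - <<'E'
from h import *
shift(506.8,336,180,112.2)
E
```

```text
clock: 7.0
tool_pos: [484.3, -297.4, 39.9]
tool_rot: [0.001, 0.7, 0.714, 0.0]
contact_force: [-0.1, -0.1, 0.4]
opening: 0.311
clock: 7.8
tool_pos: [485.0, -298.7, 189.8]
tool_rot: [0.005, 0.7, 0.714, 0.001]
contact_force: [0.9, -0.2, -0.3]
opening: 0.599
t 7.8 pos [ 485.  -298.7  189.8] yaw 91.1 F [ 0.9 -0.2 -0.3] op 0.599 tilt [ 0.0081 -0.0055 -1.    ]
 shift [634.2  34.3   6.5] turn -21.1
```

```bash
python3 -m jog '[[634,34,0,-21,-1],[634,34,0,-21,-1],[634,34,0,-21,-1],[634,34,0,-21,-1],[634,34,0,-21,-1],[634,34,0,-21,-1],[634,34,0,-21,-1],[634,34,0,-21,-1]]' 60
python3 - <<'E'
from h import *
shift(506.8,336,180,112.2)
E
```

```text
clock: 8.6
tool_pos: [496.3, 104.3, 182.1]
tool_rot: [0.0, 0.558, 0.83, 0.0]
contact_force: [1.0, -0.9, -0.1]
opening: 0.999
t 8.6 pos [496.3 104.3 182.1] yaw 112.1 F [ 1.  -0.9 -0.1] op 0.999 tilt [ 5.e-04  0.e+00 -1.e+00]
 shift [210.7  97.1   2.1] turn -0.1
```

Now is a good time to check the tote and remeasure the handle, before moving over it.

```bash
python3 - <<'E'
from h import *
for c in("top","side"):
    p=eyes.read_camera(c); show(p,c)
    for r in cut_out(p,"ornament")[:5]:
        P,u,v=pts(p,r["mask"]); print(round(r["p"],2),np.median(P,0).round(),p["color"][r["mask"]].mean(0).round())
    if c=="side": save(p,"side4.png")
E
python3 -m jog '[[211,97,0,0,-1],[211,97,0,0,-1],[211,97,0,0,-1],[211,97,0,0,-1],[211,97,0,0,-1],[211,97,0,0,-1],[211,97,0,0,-1]]' 60
```

```text
top lowface 1790 z 42.4 mid [550.2 -43.3] rect [551.3 -43.5] [120.5  70.1] 0.8
top upface 20 z 24.4 mid [541.6 387.1] rect [538.9 387. ] [21.6  4.4] 11.4
top handle few
top plate 1466 z 12.5 mid [545.  -47.8] rect [551.7 -67.8] [150.3 148.8] 0.9
top orn few
0.73 [ 484. -295.   18.] [239. 159.  83.]
0.65 [ 551. -141.   14.] [245. 240. 231.]
0.43 [427. -74.  14.] [166.  79. 175.]
side lowface 1849 z 41.8 mid [551.1 -49. ] rect [551.6 -44.4] [120.2  72.7] 1.9
side upface 612 z 23.5 mid [507.8 315.8] rect [522.6 317.6] [ 74.8 166.2] 88.8
side handle few
side plate 1551 z 12.0 mid [546.1 -64.3] rect [551.7 -44. ] [169.2 176. ] 52.6
side orn few
0.87 [ 485. -300.   17.] [220. 127.  75.]
0.81 [ 553. -147.   13.] [234. 223. 205.]
0.75 [544.  47.  12.] [130.  70. 130.]
0.59 [429. -80.  13.] [139.  73. 143.]
clock: 9.5
tool_pos: [507.5, 333.3, 181.6]
tool_rot: [-0.0, 0.558, 0.83, -0.001]
contact_force: [-0.0, -0.4, -0.2]
opening: 1.001
```

View pics/side4.png

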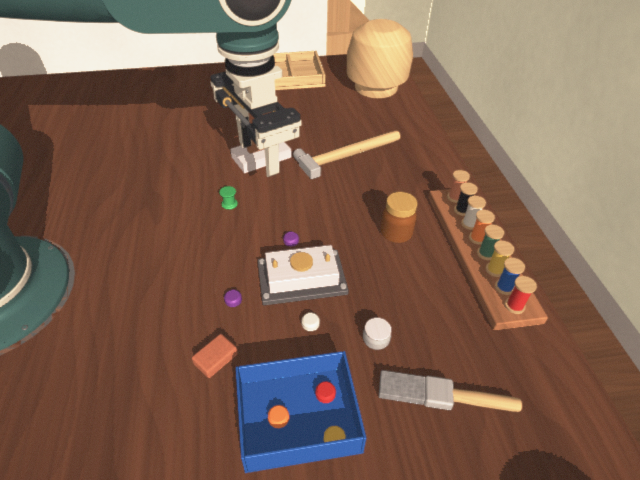

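The orange ornament lies flat in the tote at (278,416), top at z≈18, and the pad is empty. Now the handle.

```bash
python3 - <<'E'
from h import *
shift(506.8,336,55,112.2)
E
```

```text
t 9.5 pos [507.5 333.3 181.6] yaw 112.1 F [-0.  -0.4 -0.2] op 1.001 tilt [-7.e-04 -8.e-04 -1.e+00]
 shift [  2.8   0.5 126.6] turn -0.1
```

```bash
python3 -m jog '[[0,0,40,0,-1],[0,0,85,0,-1],[0,0,115,0,-1],[0,0,126,0,-1],[0,0,126,0,-1],[0,0,126,0,-1]]' 60
python3 - <<'E'
from h import *
shift(506.8,336,55,112.2)
E
```

```text
clock: 10.1
tool_pos: [508.0, 334.0, 58.1]
tool_rot: [0.0, 0.559, 0.829, 0.001]
contact_force: [0.0, -0.7, 0.2]
opening: 1.0
t 10.1 pos [508.  334.   58.1] yaw 112.1 F [ 0.  -0.7  0.2] op 1.0 tilt [ 0.0018  0.001  -1.    ]
 shift [ 2.3 -0.4  3.1] turn -0.1
```

```bash
python3 -m jog '[[2,0,0,0,-1],[2,0,0,0,-1],[2,0,0,0,-1]]' 60
python3 - <<'E'
from h import *
shift(506.8,336,55,112.2)
E
```

```text
clock: 10.4
tool_pos: [506.5, 336.4, 57.1]
tool_rot: [0.0, 0.558, 0.83, 0.001]
contact_force: [1.2, 0.4, 0.3]
opening: 0.999
t 10.4 pos [506.5 336.4  57.1] yaw 112.2 F [1.2 0.4 0.3] op 0.999 tilt [ 1.1e-03  6.0e-04 -1.0e+00]
 shift [-0.5  0.1  2.1] turn -0.0
```

```bash
python3 -m jog '[[0,0,2,0,-1],[0,0,2,0,1],[0,0,2,0,1],[0,0,2,0,1],[0,0,2,0,1],[0,0,2,0,1],[0,0,2,0,1],[0,0,2,0,1]]' 15
python3 -m jog '[[0,0,0,0,1],[0,0,0,0,1],[0,0,0,0,1],[0,0,0,0,1],[0,0,0,0,1],[0,0,0,0,1],[0,0,0,0,1],[0,0,0,0,1]]' 15
python3 -m jog '[[0,0,0,0,1],[0,0,0,0,1],[0,0,0,0,1],[0,0,0,0,1]]' 60
```

```text
clock: 11.2
tool_pos: [506.3, 336.1, 54.2]
tool_rot: [0.0, 0.558, 0.83, 0.0]
contact_force: [-0.3, -0.3, -0.2]
opening: 0.448
clock: 12.0
tool_pos: [506.3, 336.2, 54.2]
tool_rot: [-0.0, 0.558, 0.83, 0.0]
contact_force: [-0.0, 1.4, -0.2]
opening: 0.194
clock: 12.4
tool_pos: [506.3, 336.2, 54.2]
tool_rot: [-0.0, 0.558, 0.83, 0.0]
contact_force: [-0.1, 0.2, -0.3]
opening: 0.187
```

```bash
python3 -m jog '[[0,0,-10,0,1],[0,0,-40,0,1],[0,0,-80,0,1],[0,0,-106,0,1],[0,0,-106,0,1],[0,0,-106,0,1]]' 60
python3 - <<'E'
from h import *
shift(551.5,-43.7,160,91.2)
E
```

```text
clock: 13.0
tool_pos: [506.2, 336.0, 159.9]
tool_rot: [0.0, 0.558, 0.83, 0.0]
contact_force: [0.1, -1.0, -4.4]
opening: 0.194
t 13.0 pos [506.2 336.  159.9] yaw 112.1 F [ 0.1 -1.  -4.4] op 0.194 tilt [ 1.e-04  0.e+00 -1.e+00]
 shift [-3.688e+02 -1.011e+02 -1.000e-01] turn 20.9
```

```bash
python3 -m jog '[[-30,-8,0,3,1],[-80,-22,0,6,1],[-130,-36,0,9,1],[-180,-49,0,12,1],[-230,-63,0,15,1],[-280,-77,0,18,1],[-330,-90,0,21,1],[-360,-99,0,21,1]]' 60
python3 -m jog '[[-9,1,0,0,1],[-9,1,0,0,1],[-9,1,0,0,1],[-9,1,0,0,1]]' 60
python3 - <<'E'
from h import *
shift(551.5,-43.7,125,91.2)
E
```

```text
clock: 13.8
tool_pos: [549.4, -37.0, 158.1]
tool_rot: [-0.001, 0.701, 0.713, -0.001]
contact_force: [0.3, 0.3, -4.0]
opening: 0.189
clock: 14.2
tool_pos: [551.3, -42.3, 159.6]
tool_rot: [-0.0, 0.699, 0.715, -0.0]
contact_force: [-0.4, -0.1, -3.7]
opening: 0.191
t 14.2 pos [551.3 -42.3 159.6] yaw 91.2 F [-0.4 -0.1 -3.7] op 0.191 tilt [-8.e-04  3.e-04 -1.e+00]
 shift [-1.4  0.2 34.6] turn 0.0
```

```bash
python3 -m jog '[[-1,0,15,0,1],[-1,0,35,0,1],[-1,0,35,0,1],[-1,0,35,0,1],[-1,0,35,0,1]]' 60
python3 - <<'E'
from h import *
shift(551.5,-43.7,125,91.2)
for c in("side","top"):
    p=eyes.read_camera(c); save(p,c+"5.png"); P,u,v=pts(p)
    near=(np.hypot(P[:,0]-551,P[:,1]+43)<95)
    z0=ctrl.sense()["tool_pos"][2]-54.2; print(z0)
    for n,a,b in(("front-upper",z0+3,z0+21),("uptop",z0+21,z0+28),("plate",8,16),("lowfront",18,38),("lowface",39,45)):
        Q=P[near&(P[:,2]>a)&(P[:,2]<b)]
        if len(Q)<10: print(c,n,"few"); continue
        r=cv2.minAreaRect(Q[:,:2].astype(np.float32)); 
        print(c,n,len(Q),np.median(Q[:,2]).round(1),"x",np.percentile(Q[:,0],[.5,99.5]).round(1),"y",np.percentile(Q[:,1],[1,50,99]).round(1),np.round(r[0],1),np.round(r[1],1),round(r[2],1))
        f=Q[np.abs(Q[:,0]-551)<50]; f=f[f[:,1]<np.percentile(f[:,1],50)+4]
        print("   line fit y at 551, slope deg",np.polyval(np.polyfit(f[:,0]-551,f[:,1],1),0).round(1),np.degrees(np.polyfit(f[:,0],f[:,1],1)[0]).round(2))
E
```

```text
clock: 14.7
tool_pos: [551.8, -44.4, 125.9]
tool_rot: [0.0, 0.7, 0.714, 0.0]
contact_force: [0.1, 0.1, -3.3]
opening: 0.19
t 14.7 pos [551.8 -44.4 125.9] yaw 91.2 F [ 0.1  0.1 -3.3] op 0.19 tilt [ 9.e-04 -1.e-04 -1.e+00]
 shift [ 0.7 -0.3  0.9] turn -0.0
71.89112818332374
side front-upper 547 84.1 x [492.7 612.4] y [-81.1 -78.6 -49.8] [552.5 -49.7] [119.7  63.9] 0.8
   line fit y at 551, slope deg -78.7 1.08
side uptop 1393 95.6 x [493.2 612.5] y [-80.1 -60.3 -10.7] [552.8 -44.8] [120.6  72.8] 0.7
   line fit y at 551, slope deg -69.5 0.71
side plate 1255 11.9 x [477.2 626.3] y [-135.7  -81.5   -3.3] [545.3 -72.2] [127.3 168.3] 77.1
   line fit y at 551, slope deg -94.0 -0.72
side lowfront 539 27.9 x [488.3 611.7] y [-80.6 -78.2 -23.5] [532.4 -66.6] [ 63.5 149. ] 60.2
   line fit y at 551, slope deg -78.3 0.9
side lowface 850 41.8 x [491.9 611.2] y [-80.1 -67.4 -31.4] [551.7 -48.7] [ 67.3 122.9] 87.7
   line fit y at 551, slope deg -72.3 0.54
71.83115373347198
top front-upper 24 88.3 x [491.6 517.3] y [-79.5 -34.4 -16.3] [505.  -47.5] [25.9 64.3] 1.3
   line fit y at 551, slope deg 1
[... 349 characters left out ...]
.7 84.7] 2.1Traceback (most recent call last):
  File "<stdin>", line 12, in <module>
    return _quantile_unchecked(
        a, q, axis, out, overwrite_input, method, keepdims, weights)
    return _ureduce(a,
                    func=_quantile_ureduce_func,
    ...<5 lines>...
                    overwrite_input=overwrite_input,
                    method=method)
    r = func(a, **kwargs)
    result = _quantile(arr,
                       quantiles=q,
    ...<2 lines>...
                       out=out,
                       weights=wgt)
    slices_having_nans = np.isnan(arr[-1, ...])
                                  ~~~^^^^^^^^^
IndexError: index -1 is out of bounds for axis 0 with size 0
```

View pics/side5.png

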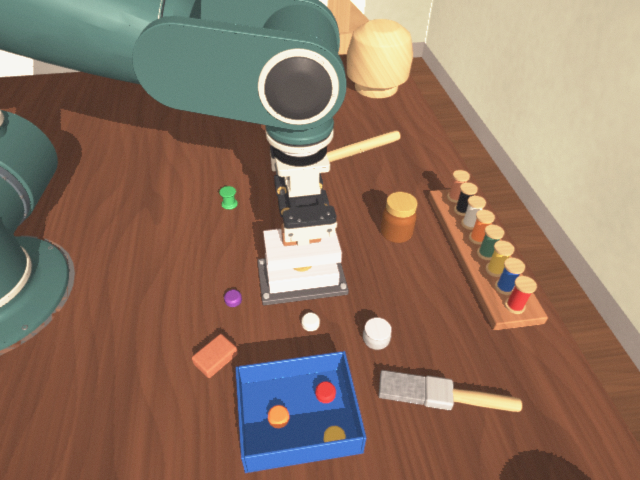

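Still in the grasp, the upper half hovers over the dowels at (302,247). The same-camera comparison puts it about +1.0 mm off in x and −0.5 mm in y, with yaw matching. I'll correct this and go down to the dowel tips.

```bash
python3 - <<'E'
from h import *
shift(550.9,-43.9,112,91.1)
E
python3 -m jog '[[0.5,-1,5,0,1],[0.5,-1,10,0,1],[0.5,-1,12,0,1],[0.5,-1,12,0,1],[0.5,-1,12,0,1]]' 60
python3 - <<'E'
from h import *
shift(550.9,-43.9,96.2,91.1)
for c in("side",):
    p=eyes.read_camera(c); P,u,v=pts(p)
    near=(np.hypot(P[:,0]-551,P[:,1]+43)<95)
    z0=ctrl.sense()["tool_pos"][2]-54.2; print(z0)
    for n,a,b in(("front-upper",z0+3,z0+21),("uptop",z0+21,z0+28),("lowfront",18,38),("lowface",39,45)):
        Q=P[near&(P[:,2]>a)&(P[:,2]<b)&(P[:,1]<-5)&(np.abs(P[:,0]-551)<66)]; 
        print(n,len(Q),np.median(Q[:,2]).round(1),"x",np.percentile(Q[:,0],[.5,1,2,98,99,99.5]).round(1))
        f=Q[np.abs(Q[:,0]-551)<50]; f=f[f[:,1]<np.percentile(f[:,1],50)+4]
        print("   y",np.polyval(np.polyfit(f[:,0]-551,f[:,1],1),0).round(1),np.degrees(np.polyfit(f[:,0],f[:,1],1)[0]).round(2))
E
```

```text
t 14.8 pos [551.8 -44.5 126. ] yaw 91.2 F [ 0.2  0.1 -3.4] op 0.194 tilt [ 1.2e-03 -2.0e-04 -1.0e+00]
 shift [ 0.6 -0.9 14. ] turn 0.1
clock: 15.3
tool_pos: [550.5, -44.1, 113.2]
tool_rot: [-0.0, 0.7, 0.714, -0.0]
contact_force: [0.0, -0.3, -3.5]
opening: 0.192
t 15.3 pos [550.5 -44.1 113.2] yaw 91.1 F [ 0.  -0.3 -3.5] op 0.192 tilt [-1.e-04 -0.e+00 -1.e+00]
 shift [ 0.2  0.4 17. ] turn 0.0
59.13187868458688
front-upper 535 71.3 x [491.3 491.7 492.9 609.4 610.9 611.3]
   y -78.5 1.03
uptop 1366 82.9 x [491.9 492.3 492.9 609.5 610.7 611.2]
   y -69.3 0.65
lowfront 527 28.1 x [491.4 491.8 492.4 609.9 611.1 611.7]
   y -78.2 1.04
lowface 525 41.7 x [492.6 493.3 494.3 609.2 610.6 611.4]
   y -74.5 0.39
```

Aligned to about 0.3 mm. Descending over the dowels.

```bash
python3 -m jog '[[0.2,0.2,3,0,1],[0.2,0.2,6,0,1],[0.2,0.2,8,0,1],[0.2,0.2,8,0,1],[0.2,0.2,8,0,1]]' 60
python3 - <<'E'
from h import *
shift(550.9,-43.9,96.2,91.1); print(ctrl.sense()["ft_torque"].round(2))
E
```

```text
clock: 15.85
tool_pos: [550.7, -43.9, 105.2]
tool_rot: [-0.0, 0.7, 0.714, -0.0]
contact_force: [-0.0, 0.7, -3.7]
opening: 0.19
t 15.85 pos [550.7 -43.9 105.2] yaw 91.1 F [-0.   0.7 -3.7] op 0.19 tilt [-1.e-04 -0.e+00 -1.e+00]
 shift [-0.   0.2  9. ] turn 0.0
[-0.01  0.02 -0.01]
```

```bash
python3 -m jog '[[0,0,2,0,1],[0,0,4,0,1],[0,0,5,0,1],[0,0,5,0,1]]' 60
python3 - <<'E'
from h import *
shift(550.9,-43.9,96.2,91.1); print(ctrl.sense()["ft_torque"].round(2))
E
```

```text
clock: 16.25
tool_pos: [550.9, -43.9, 100.6]
tool_rot: [0.0, 0.7, 0.714, 0.0]
contact_force: [-1.4, 0.9, 4.5]
opening: 0.19
t 16.25 pos [550.9 -43.9 100.6] yaw 91.1 F [-1.4  0.9  4.5] op 0.19 tilt [ 6.e-04 -1.e-04 -1.e+00]
 shift [0.  0.  4.4] turn 0.0
[0.07 0.32 0.02]
```

```bash
python3 -m jog '[[0,0,2,0,1],[0,0,4,0,1],[0,0,4,0,1],[0,0,4,0,1]]' 60
python3 - <<'E'
from h import *
shift(550.9,-43.9,96.2,91.1); print(ctrl.sense()["ft_torque"].round(2))
E
python3 -m jog '[[0,0,0.5,0,1],[0,0,1,0,1],[0,0,1,0,1],[0,0,1,0,1]]' 60
```

```text
clock: 16.65
tool_pos: [550.9, -43.9, 96.8]
tool_rot: [0.0, 0.7, 0.714, 0.0]
contact_force: [-2.7, 0.5, 6.7]
opening: 0.19
t 16.65 pos [550.9 -43.9  96.8] yaw 91.1 F [-2.7  0.5  6.7] op 0.19 tilt [ 7.e-04 -1.e-04 -1.e+00]
 shift [ 0.  -0.   0.6] turn 0.0
[ 0.05  0.51 -0.  ]
clock: 17.05
tool_pos: [550.9, -43.9, 96.2]
tool_rot: [0.0, 0.7, 0.714, 0.0]
contact_force: [-3.9, 1.0, 10.9]
opening: 0.19
```

```bash
python3 -m jog '[[0,0,0.5,0,1],[0,0,0.5,0,1],[0,0,0.5,0,1],[0,0,0.5,0,1]]' 60
python3 -m jog '[[0,0,0.5,0,1],[0,0,0.5,0,1],[0,0,0.5,0,1],[0,0,0.5,0,1]]' 60
```

```text
clock: 17.45
tool_pos: [551.0, -44.0, 96.2]
tool_rot: [0.0, 0.7, 0.714, 0.0]
contact_force: [-7.9, 0.8, 15.9]
opening: 0.193
clock: 17.85
tool_pos: [551.0, -43.9, 96.2]
tool_rot: [0.0, 0.7, 0.714, 0.0]
contact_force: [-11.0, 1.1, 21.3]
opening: 0.188
```

TCP stops at 96.2, exactly the expected flush height, at 21 N. I'll ease the side force slightly and check in the picture.

```bash
python3 -m jog '[[0,-0.5,0,0,1],[0,-0.5,0,0,1],[0,-0.5,0,0,1],[0,-0.5,0,0,1]]' 60
python3 - <<'E'
from h import *
shift(550.9,-43.9,96.2,91.1); print(ctrl.sense()["ft_torque"].round(2))
p=eyes.read_camera("side"); P,u,v=pts(p)
Q=P[(np.abs(P[:,0]-551)<55)&(P[:,1]<-60)&(P[:,1]>-90)&(P[:,2]>55)&(P[:,2]<75)]
t=Q[(Q[:,1]>-76)]; a=np.linalg.lstsq(np.c_[t[:,0]-551,t[:,1]+44,np.ones(len(t))],t[:,2],rcond=None)[0]; print("top plane slopes,z",a.round(3),len(t))
cv2.imwrite("pics/crop6.png",cv2.resize(p["color"][200:310,230:380,::-1],None,fx=5,fy=5,interpolation=cv2.INTER_CUBIC))
E
```

```text
clock: 18.25
tool_pos: [550.9, -43.9, 96.2]
tool_rot: [0.001, 0.7, 0.714, 0.001]
contact_force: [-4.5, 1.1, 17.8]
opening: 0.19
t 18.25 pos [550.9 -43.9  96.2] yaw 91.2 F [-4.5  1.1 17.8] op 0.19 tilt [ 2.3e-03 -2.0e-04 -1.0e+00]
 shift [ 0. -0. -0.] turn 0.1
[0.29 1.08 0.  ]
top plane slopes,z [-3.0000e-03  2.3000e-02  6.6477e+01] 477
```

View pics/crop6.png

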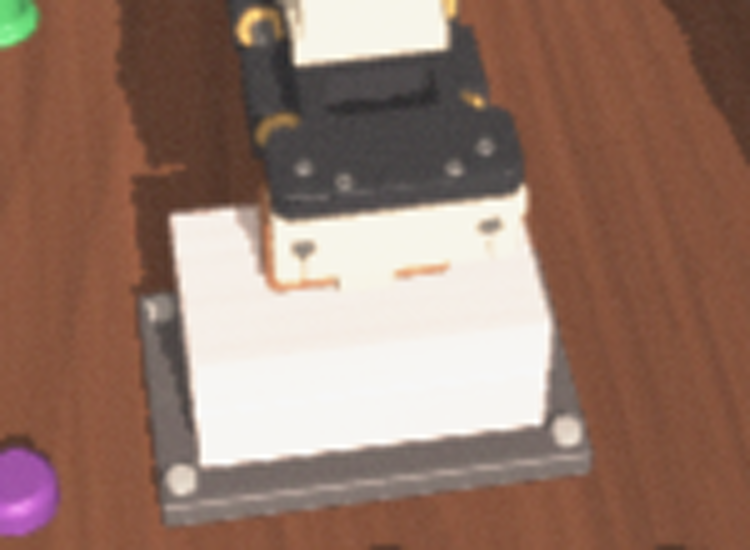

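```bash
python3 -m jog '[[0,-0.5,0.5,0,1],[0,-0.5,0.5,0,1],[0,-0.5,0.5,0,1],[0,-0.5,0.5,0,1],[0,-0.5,0.5,0,1],[0,-0.5,0.5,0,1]]' 60
python3 - <<'E'
from h import *
shift(550.9,-43.9,96.2,91.1); print(ctrl.sense()["ft_torque"].round(2))
E
```

```text
clock: 18.9
tool_pos: [550.9, -43.9, 96.2]
tool_rot: [0.001, 0.7, 0.714, 0.001]
contact_force: [-1.3, 1.3, 20.2]
opening: 0.193
t 18.9 pos [550.9 -43.9  96.2] yaw 91.1 F [-1.3  1.3 20.2] op 0.193 tilt [ 3.7e-03 -2.0e-04 -1.0e+00]
 shift [ 0. -0. -0.] turn 0.0
[ 0.32  0.8  -0.02]
```

```bash
python3 -m jog '[[0,0.6,0.5,0,1],[0,0.6,0.5,0,1],[0,0.6,0.5,0,1],[0,0.6,0.5,0,1],[0,0.6,0.5,0,1],[0,0.6,0.5,0,1]]' 60
python3 - <<'E'
from h import *
shift(550.9,-43.9,96.2,91.1); print(ctrl.sense()["ft_torque"].round(2))
for i in range(4):
    p=eyes.read_camera("side"); P,u,v=pts(p)
    t=P[(np.abs(P[:,0]-551)<56)&(P[:,1]<-58)&(P[:,1]>-76)&(P[:,2]>60)&(P[:,2]<72)]
    print(np.polyfit(t[:,0]-551,t[:,2],1).round(4),len(t))
for c in("side","top"):
    p=eyes.read_camera(c)
    for r in cut_out(p,"ornament")[:2]: print(round(r["p"],2),np.median(pts(p,r["mask"])[0],0).round())
E
```

```text
clock: 19.5
tool_pos: [551.0, -44.0, 96.2]
tool_rot: [0.001, 0.7, 0.714, 0.001]
contact_force: [-12.6, 1.8, 29.1]
opening: 0.188
t 19.5 pos [551.  -44.   96.2] yaw 91.1 F [-12.6   1.8  29.1] op 0.188 tilt [ 2.3e-03 -2.0e-04 -1.0e+00]
 shift [ 0.1 -0.1 -0. ] turn 0.0
[ 0.39  2.37 -0.01]
[-8.00000e-04  6.58671e+01] 539
[5.00000e-04 6.59399e+01] 537
[2.20000e-03 6.59054e+01] 539
[4.00000e-04 6.60113e+01] 539
0.71 [ 554. -147.   13.]
0.67 [ 486. -300.   17.]
0.47 [ 484. -294.   18.]
```

Shut and flat: the top is at z = 65.9 against 66 nominal, with a slope near 0, held at 29 N. Handing in.

```bash
python3 - <<'E'
from h import *
print(ctrl.job_done()); s=ctrl.sense(); print(s["clock"],s["tool_pos"].round(1),s["contact_force"].round(1))
E
```

```text
the job is handed in; nothing more can be done
None
the job is handed in; nothing more can be done
```

I put the orange ornament in the blue tote, then set the upper half onto the dowels and pressed it down. I handed the job in at about 20 s with the mould still held shut.

**Last checks:**
- **Ornament:** It lies flat in the tote at about (485, −297), top at z ≈ 18 mm.
- **Mould shut:** The TCP stopped firmly at z = 96.2 mm, the height expected for flush. The upper half's top measured z ≈ 65.9 mm (66 nominal) and level within noise.
- **Holding force:** It is pressed with about 29 N downward at a 60 N grip.

**What was off:**
- **Side force:** About 12 N remains along x. When I eased it, the tool tilted slightly (3.7 mrad), so I kept the side force; about 2 mrad of tilt remains.
- **Overshoot:** Early on I repeated a move by mistake and overshot past the mould. The force readings I took showed no contact, and the next picture showed nothing disturbed.

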